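# Shim up the head of the gel-frame chute

## Robot

A 6-joint arm with a two-finger parallel gripper is mounted at the origin on the work surface. World frame = base frame: x ahead of the robot, y to its left, z up, the work surface at z = 0. Lengths are in m, angles in rad, forces in N, time in s.
With the tool pointing down it reaches from about 0.375 to 0.9 m from the base axis. Payload 3.1 kg.
Tool frame: the origin (TCP) lies midway between the tips of the shut fingers; the grasp point (between the pads) lies 19 mm behind it; z points along the fingers, y is the line along which they close (so a half turn about z gives the same grasp; the last joint's range is limited). The gripper opens to 85 mm and grips with 20 to 120 N. Pads are 22 mm wide; open, the fingers measure 114 mm over their backs; the gripper's body (76 mm by 85 mm) begins 54 mm behind the grasp point. The pads swing forward as they close: fully open they stand 13 mm farther back than shut.
Start: joints at [-1.31, 0.527, 1.433, -0, 1.181, -0.178], TCP at [0.266, -0.566, 0.231] pointing down, gripper open.
Joint ranges: [-3.08, 3.08], [-0.75, 2.2], [0.22, 2.44], [-1.43, 4.57], [0, 2.65], [-2.85, 2.85]. Speed limits (rad/s): [2.79, 2.79, 3.14, 3.14, 3.14, 3.14].

## Interface

Orientations are given as a unit quaternion [x, y, z, w].
In Python, from station import manip gives the robot as it stands. The module is installed in compiled form; this text tells all that it offers.
- The arm moves only by the tool apply_moves, never from a script. Its arguments are lists of equal length, an entry for each row: "claw": the gripper's target within -1 to 1 (fully open at 1, half-way at 0, shut at -1); "travel": the shift along the tool's x, y, z scaled (see below), a list of three; "turn": the turn, a rotation vector about the tool's x, y, z scaled (see below), a list of three. In form: {"claw": [claw, ...], "travel": [[dx, dy, dz], ...], "turn": [[rx, ry, rz], ...]}. A call has 1 to 5 rows; each row is the pose to reach, as a shift and turn from the pose commanded when the call began, along the tool's axes at that moment, turning the shorter way round; what a row does not reach only later rows make up. The controller multiplies each number of a shift by 800 mm and each number of a turn by 180 degrees. A row lasts 1/12 s, in which the tool goes at most 41.7 mm and 7.16 degrees, less where a joint would pass 70% of its speed; a pose out of reach is approached as far as the arm can. A call with a number of a shift or a turn outside -1 to 1 is refused whole. A call with a gripper value outside its range is refused whole. The fingers move at their own pace and stop on an object; "newtons" is the grip in N (left out, the last holds). Time passes only in rows, so rows that repeat a pose let the fingers close. It gives the time, the measured TCP pose, the force, the opening and the grip force at its end, in the units of the state.
- manip.sense(): the state, without advancing time (a new reading comes with each control period).
- manip.snapshot(name): name is "scene" or "top" or "wrist"; returns a dict with "pixels" (384x512x3 uint8, red, green, blue), "depth" (384x512 float32, m along the optical axis (not along the pixel's ray), 0 where there is no reading), "intrinsics" (3x3 intrinsics, pixels), "R" (3x3) and "t" (3): a world point X has camera coordinates R X + t. Camera axes: x right, y down, z forward; pixel columns grow to the right and rows downward; lengths in m; the calibration is good to about 2 mm. A picture is of the moment at which its call begins.
- manip.sign_off(): hands the job in; it is judged then, once.
The state is a dict: "t": time; "q": joint angles; "qd": joint speeds; "tau": joint torques, N m; "tcp_pos": TCP position; "tool_rot": TCP orientation; "force": force on the tool from outside, world axes, zero at the start; "ft_torque": the same for the moment, N m; "finger_gap": opening from 0.0 (shut) to 1.0 (fully open); "gripper_force": force on a finger pad.
Only numpy, scipy, OpenCV 4.12 (cv2) and the standard library are available. Lean on these libraries where they do the work, as an engineer would, in place of code of your own. Each camera call takes 0.05 s, during which the arm holds its last target. There are 200 camera calls.

## Task

Take the yellow levelling wedge (it has an upright grip) out of the blue tray, leaving the other things where they are, and lay it flat on the chute's base plate with its thin end towards the red crossbar. Push it straight in under the crossbar until the chute's feet just lift, about 5 mm clear of the plate, lifting the chute with the wedge alone and never with the gripper. Finish while still gripping the wedge there, with the chute's weight resting on it.

Things in the scene. Friction and masses are not known exactly. Their poses are not given: they have to be found in the camera images.
- wedge: Yellow plastic levelling wedge, 132 long, 36 wide, about 0.12 kg, loose in the blue tray, lying on its floor (5 mm above the counter). Origin on its flat underside, below the middle of the grip; x points to the thin end (110 mm ahead; thick end 22 mm behind), z up. Top slope straight: 3 mm high at the thin end, rising 3 mm per 10 mm back. A black line crosses it 32 mm from the thin end.
- wedge_nose (a point): Middle of the wedge's thin end, on its underside, 110 mm along x from the wedge's origin.
- chute_base: Fixed dark steel base plate of the chute, 450 x 160, 5 thick, with a low grey catch bin at its far end. Origin at counter level (plate top 5 mm higher), directly below the red crossbar's axis, midway between the feet. x points along the chute from its high to its low end: the way to push the wedge. The free plate starts 150 mm before the origin.
- chute: Steel chute pan, 140 wide, 0.6 to 1.2 kg, hinged at its low end (axis level, 270 mm along x and 80 mm above the base's origin; the pan's own origin and axes match the base's at rest). Its high end (top about 180 mm above the counter, 25 mm behind the crossbar) stands by its weight, 3 to 6 N, on two black feet 114 mm apart in the clear, joined by the crossbar.
- wedge_grip (a point): Where to pinch the wedge: 66 mm above its origin. The grip is an upright block 30 long (wedge x) by 18 thick (wedge y), from 31 to 86 mm above the underside, standing on the thick end; pinch across its 18 mm from above.
- crossbar (a point): Middle of the axis of the red round crossbar (12 thick) of the chute, which lies across between the feet; at rest 14 mm above the plate, 8 mm of air below the bar. A wedge flat on the plate first touches it with the thin end 16 mm past this axis; each further 10 mm lifts bar and feet by 3 mm: 32 mm past (bar over the black line) lifts 5 mm.
- chute_foot (a point): Point midway between the chute's two feet at the level of their undersides, below the crossbar's axis; 5 mm above the counter at rest (on the plate); its rise is the lift of the feet.
- tray: Blue plastic parts tray, 220 x 190, 45 high, walls and floor 5 thick, fixed to the counter. Origin at the centre of its underside. The wedge's grip stands well above the rim.
- segment: Red plastic colour wheel segment, about 85 x 50 x 6, lying in the tray. Leave it there.
- clip: Chrome safety clip, about 60 x 30, 8 mm thick, lying in the tray. Leave it there.
- canister: Dented tin screw-top canister, 90 across, 128 high, on the counter; origin at the centre of its underside. Leave alone.
- frame_a: Round steel gel frame, ring 120 across, 5 thick, on the counter. Leave alone.
- frame_b: Second such gel frame. Leave alone.
- spanner: Steel spanner lying on the counter. Leave alone.
- tape: Black tape roll, 100 across, 48 high, on the counter. Leave alone.
There are look-alikes about, which are no part of the job. Of the things like the wedge, leave any that is green or purple; of the rest the smaller one is meant.

How it is judged:
By the outcome, as a careful person would: the job done as asked, in the order asked, and still so for the second after the job is handed in, while the arm keeps its last pose, push and grip.
It also fails if it takes over 48 s, if anything falls off the work surface, if the arm or the gripper's body presses on something with over 40 N, if the wrist force passes 120 N, or if a joint passes its speed limit or range.

## Working session

There is one attempt and no reset: what is moved stays moved. The work goes in short steps, Python scripts to look and compute and a tool call to move; the robot and the scene stay as the last step left them, time stands still between calls to the robot, and variables do not carry over. Pictures are saved under pics/ and viewed, at most 10 in all, crops included, and the job is handed in when it is done.

Besides the shell and the picture viewer there is one more tool, called after "Call:" by a JSON object that holds its "api" and its "payload", one argument or row to a line. apply_moves: Moves the arm, as the interface text tells. Shifts and turns lie within -1 to 1; 1 stands for 800 mm of shift or 180 degrees of turn. Its arguments: {"type":"object","properties":{"claw":{"type":"array","items":{"type":"number"}},"travel":{"type":"array","items":{"type":"array","items":{"type":"number"}}},"turn":{"type":"array","items":{"type":"array","items":{"type":"number"}}},"newtons":{"type":"number"}},"required":["claw","travel","turn"]}

```bash
mkdir -p pics; cat > h.py <<'E'
import numpy as np, cv2
from station import manip
def snap(n,f=None):
    s=manip.snapshot(n)
    if f: cv2.imwrite('pics/'+f,s['pixels'][:,:,::-1])
    np.savez('pics/'+n+'.npz',**s)
    return s
def cloud(s):
    K,R,t=s['intrinsics'],s['R'],s['t'];d=s['depth']
    v,u=np.mgrid[:d.shape[0],:d.shape[1]]
    c=np.stack([(u-K[0,2])/K[0,0]*d,(v-K[1,2])/K[1,1]*d,d],-1)
    return (c-t)@R
def ray(s,u,v,z):
    K,R,t=s['intrinsics'],s['R'],s['t']
    o=-R.T@t; r=R.T@np.array([(u-K[0,2])/K[0,0],(v-K[1,2])/K[1,1],1])
    return o+r*(z-o[2])/r[2]
E
python3 - <<'E'
from h import *
a=snap('top','top1.png');b=snap('scene','scene1.png')
for s in(a,b): print(-s['R'].T@s['t'],s['R'].round(2).tolist())
st=manip.sense();print(st['t'],st['tcp_pos'],st['tool_rot'],st['force'])
E
```

```text
[0.34265527 0.0187706  1.61021362] [[0.03, -1.0, 0.01], [-0.99, -0.03, -0.1], [0.1, -0.01, -1.0]]
[ 1.35499223 -0.03549274  1.08393439] [[0.04, 1.0, -0.01], [0.75, -0.04, -0.66], [-0.66, 0.02, -0.75]]
0.1 [ 0.26539063 -0.5651261   0.23040697] [ 9.76028030e-01  2.17642506e-01 -4.67628819e-05 -1.01050320e-03] [-0.29458717  0.16149913 -0.52648732]
```

View pics/top1.png

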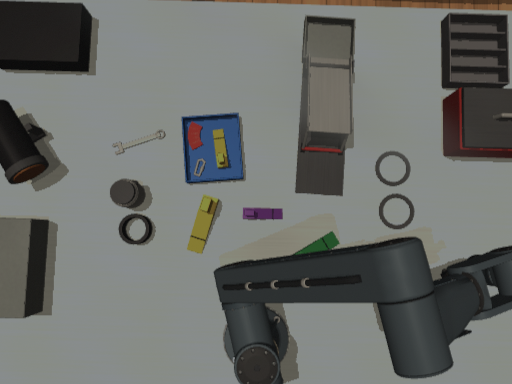

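View pics/scene1.png

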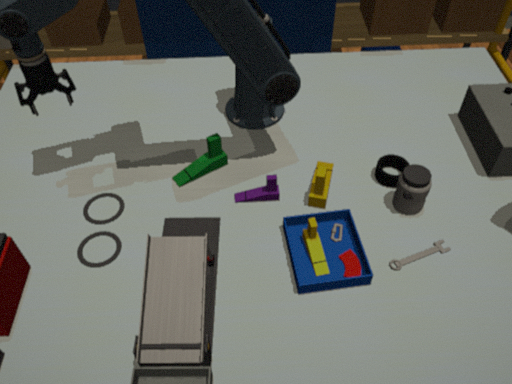

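The top view shows these wedge-like things:
- yellow in the blue tray at (220,148)
- larger yellow on the counter at (203,224)
- purple at (263,213)
- green at (318,245)

The tray one is the smaller yellow, so it fits. The chute's crossbar is near (323,149), with its free plate below it. I'll measure and take an enlarged crop.

```bash
cat > m1.py <<'E'
from h import *
for n in('top','scene'):
    s=dict(np.load(f'pics/{n}.npz'));P=cloud(s);h=cv2.cvtColor(s['pixels'],cv2.COLOR_RGB2HSV)
    print(n)
    m=cv2.inRange(h,(20,120,60),(34,255,255))
    k,l,st,c=cv2.connectedComponentsWithStats(m)
    for i in range(1,k):
        if st[i,4]<30: continue
        p=P[l==i];z=p[:,2]
        lo=p[(z<.045)];hi=p[z>.075]
        r=cv2.minAreaRect((p[:,:2]*1000).astype(np.float32))
        print('yel',st[i],c[i].round(),'rect mm',np.round(r[0]),np.round(r[1]),round(r[2],1),'zmax',z.max().round(3),'hi',len(hi),np.median(hi,0).round(4) if len(hi) else '')
    m=cv2.inRange(h,(0,130,50),(8,255,255))|cv2.inRange(h,(172,130,50),(180,255,255))
    k,l,st,c=cv2.connectedComponentsWithStats(m)
    for i in range(1,k):
        if st[i,4]<8: continue
        p=P[l==i];print('red',st[i],c[i].round(),p.min(0).round(3),p.max(0).round(3),np.median(p,0).round(3))
    m=cv2.inRange(h,(100,120,30),(125,255,255))
    if n=='top':
        # plate: dark pixels at z~5mm
        m=((P[...,2]<.014)&(P[...,2]>-.006)&(h[...,2]<100)&(P[...,0]>.3)&(abs(P[...,1]+.23)<.14)&(P[...,0]<.6)).astype(np.uint8)
        k,l,st,c=cv2.connectedComponentsWithStats(m);i=1+st[1:,4].argmax()
        p=P[l==i];r=cv2.minAreaRect((p[:,:2]*1000).astype(np.float32));print('plate',st[i],r,np.median(p[:,2]))
        cv2.imwrite('pics/c.png',np.hstack([cv2.resize(s['pixels'][105:190,175:260,::-1],(395,395)),cv2.resize(s['pixels'][120:205,285:370,::-1],(395,395))]))
E
python3 m1.py
```

```text
top
yel [213 130  15  38 381] [220. 148.] rect mm [510. 100.] [369.  48.] 18.4 zmax 1.61 hi 56 [0.5808 0.128  0.0905]
yel [187 195  31  58 861] [202. 224.] rect mm [346. 119.] [194. 187.] 73.2 zmax 1.61 hi 124 [0.4273 0.1695 0.1224]
red [443  87  28  63 499] [455. 111.] [ 0.343 -0.656  0.006] [0.819 0.019 1.61 ] [ 0.761 -0.621  0.121]
red [188 122  14  28 283] [194. 136.] [ 0.619  0.203 -0.001] [0.71  0.248 0.019] [0.663 0.227 0.01 ]
red [302 147  39   6 132] [321. 149.] [ 0.62  -0.267 -0.004] [ 0.635 -0.139  0.033] [ 0.627 -0.204  0.023]
red [474 148  38   4 104] [494. 149.] [ 0.619 -0.792  0.113] [ 0.627 -0.667  0.145] [ 0.622 -0.729  0.136]
plate [ 295  158   50   38 1688] ((540.1883544921875, -201.6773681640625), (161.7912139892578, 124.31089782714844), 87.60147857666016) 0.004893513606496126
scene
yel [496   0  16  37 187] [504.  19.] rect mm [254. 616.] [  58. 2558.] 58.1 zmax 1.084 hi 1 [ 1.355  -0.0355  1.0839]
yel [349  11  12  12  35] [354.  16.] rect mm [-1002.   564.] [ 50. 105.] 85.3 zmax -0.199 hi 0 
yel [108  26  14  14  50] [114.  33.] rect mm [-933. -682.] [134.  61.
[... 1338 characters left out ...]
103.] 75.8 zmax 1.084 hi 211 [0.447  0.1673 0.117 ]
yel [303 217  26  59 710] [315. 249.] rect mm [940.  79.] [ 74. 858.] 79.5 zmax 1.084 hi 85 [0.5873 0.1286 0.0882]
red [   0  237   29   88 1082] [ 11. 276.] [ 0.626 -0.627  0.007] [ 1.355 -0.035  1.084] [ 0.696 -0.62   0.077]
red [339 250  22  27 382] [351. 264.] [ 0.621  0.199 -0.   ] [0.704 0.252 0.019] [0.665 0.226 0.009]
red [207 256   3   4   9] [208. 258.] [ 0.633 -0.151  0.018] [ 0.709 -0.138  0.138] [ 0.636 -0.148  0.022]
red [  0 323   9  13  63] [  3. 330.] [ 0.813 -0.637  0.009] [ 0.824 -0.618  0.058] [ 0.82  -0.623  0.029]
red [  6 324   6   4   8] [  8. 325.] [ 0.795 -0.622  0.009] [ 0.813 -0.617  0.035] [ 0.802 -0.621  0.023]
```

View pics/c.png

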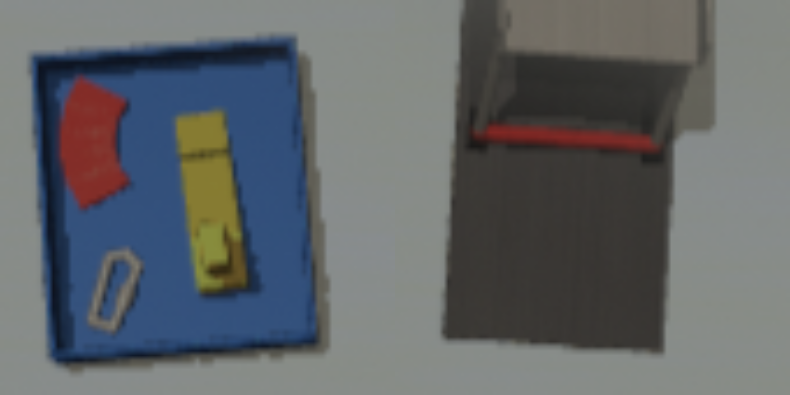

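The crop confirms the target: a small yellow wedge in the tray, line and thin end at the top (crop (200,113) and +x in the world), grip at (213,245). The right side shows the red bar at crop (475–660,130–145) with free plate below it. Next I fit the wedge axis and the plate frame.

```bash
cat > m2.py <<'E'
from h import *
s=dict(np.load('pics/top.npz'));P=cloud(s);h=cv2.cvtColor(s['pixels'],cv2.COLOR_RGB2HSV)
fl=lambda p:cv2.fitLine(np.float32(p),cv2.DIST_HUBER,0,.01,.01).ravel()
# plate
m=((abs(P[...,2]-.005)<.01)&(h[...,2]<100)&(P[...,0]>.3)&(abs(P[...,1]+.2)<.14)&(P[...,0]<.61)).astype(np.uint8)
k,l,st,c=cv2.connectedComponentsWithStats(m);m=l==1+st[1:,4].argmax()
cols=np.where(m.any(0))[0][4:-4];fr=np.array([ray(s,u,np.where(m[:,u])[0].max()+.5,.005)[:2] for u in cols])
rows=np.where(m.sum(1)>35)[0][2:-4]
L=np.array([ray(s,np.where(m[v])[0].min()-.5,v,.005)[:2] for v in rows]);R=np.array([ray(s,np.where(m[v])[0].max()+.5,v,.005)[:2] for v in rows])
for n,p in(('front',fr),('L',L),('R',R)):
    f=fl(p);print(n,f.round(4),np.degrees(np.arctan2(f[1],f[0])).round(2))
# crossbar
m=cv2.inRange(h,(0,100,40),(8,255,255))|cv2.inRange(h,(172,100,40),(180,255,255));m[:,:295]=0;m[:,352:]=0;m[:140]=0;m[160:]=0
v,u=np.where(m>0);b=np.array([ray(s,a,bb,.022)[:2] for a,bb in zip(u,v)]);f=fl(b);print('bar',f.round(4),np.degrees(np.arctan2(f[1],f[0])).round(2),'y',b[:,1].min(),b[:,1].max())
# wedge
m=cv2.inRange(h,(20,100,50),(34,255,255));m[:,:212]=0;m[:,230:]=0;m[:125]=0;m[172:]=0
p=P[m>0];p=p[p[:,2]<.3];w=p[p[:,2]<.045];g=p[p[:,2]>.08]
f=fl(w[:,:2]);print('wedge',f.round(4),np.degrees(np.arctan2(f[1],f[0])).round(2));d=f[:2]*np.sign(f[0]);a=w[:,:2]@d
print('nose',w[a.argmax()],'far',a.max()-a.min())
v,u=np.where((m>0)&(P[...,2]>.08)&(P[...,2]<.3));q=np.array([ray(s,a,b,.091)[:2] for a,b in zip(u,v)]);r=cv2.minAreaRect(np.float32(q*1000));print('grip',r,q.mean(0),len(q))
m=cv2.inRange(h,(105,150,60),(125,255,255));m[:,:175]=0;m[:,250:]=0;m[:105]=0;m[195:]=0
v,u=np.where(m>0);q=np.array([ray(s,a,b,.045)[:2] for a,b in zip(u,v)]);print('tray',cv2.minAreaRect(np.float32(q*1000)))
E
python3 m2.py
```

```text
front [ 0.0517  0.9987  0.4793 -0.1752] 87.04
L [ 0.9995 -0.0303  0.5508 -0.121 ] -1.74
R [ 0.998  -0.0636  0.5501 -0.2816] -3.65
bar [ 0.0365  0.9993  0.6274 -0.2023] 87.91 y -0.26971129282165845 -0.1348814728465162
wedge [0.9816 0.1912 0.6275 0.1373] 11.02
nose [0.68569621 0.16047195 0.00788418] far 0.13020333420105845
grip ((582.2815551757812, 129.31137084960938), (29.168636322021484, 16.005693435668945), 1.910146951675415) [0.58148251 0.12900726] 53
tray ((619.05078125, 162.55381774902344), (217.55667114257812, 186.06019592285156), 5.889870643615723)
```

Call:
{"api": "apply_moves", "payload": {
  "claw": [1, 1, 1, 1, 1],
  "travel": [
    [0.036, -0.031, -0.006],
    [0.072, -0.062, -0.012],
    [0.108, -0.093, -0.018],
    [0.145, -0.124, -0.022],
    [0.181, -0.155, -0.022]
  ],
  "turn": [
    [0, 0, 0],
    [0, 0, 0],
    [0, 0, 0],
    [0, 0, 0],
    [0, 0, 0]
  ]
}}

```text
t: 0.52
tcp_pos: [0.3444, -0.3905, 0.2492]
tool_rot: [0.976, 0.217, 0.0, 0.0]
force: [0.7, -0.1, 0.9]
finger_gap: 0.998
gripper_force: 0.0
```

Call:
{"api": "apply_moves", "payload": {
  "claw": [1, 1, 1, 1, 1],
  "travel": [
    [0.036, -0.031, -0.006],
    [0.072, -0.062, -0.012],
    [0.108, -0.093, -0.018],
    [0.145, -0.124, -0.022],
    [0.181, -0.155, -0.022]
  ],
  "turn": [
    [0, 0, 0],
    [0, 0, 0],
    [0, 0, 0],
    [0, 0, 0],
    [0, 0, 0]
  ]
}}

```text
t: 0.93
tcp_pos: [0.423, -0.2166, 0.267]
tool_rot: [0.976, 0.217, 0.0, 0.0]
force: [0.5, -0.2, 0.1]
finger_gap: 1.0
gripper_force: 0.0
```

Call:
{"api": "apply_moves", "payload": {
  "claw": [1, 1, 1, 1, 1],
  "travel": [
    [0.036, -0.031, -0.006],
    [0.072, -0.062, -0.012],
    [0.108, -0.093, -0.018],
    [0.145, -0.124, -0.022],
    [0.181, -0.155, -0.022]
  ],
  "turn": [
    [0, 0, 0],
    [0, 0, 0],
    [0, 0, 0],
    [0, 0, 0],
    [0, 0, 0]
  ]
}}

```text
t: 1.35
tcp_pos: [0.5014, -0.0426, 0.2847]
tool_rot: [0.976, 0.218, 0.001, 0.0]
force: [0.0, -0.3, 0.6]
finger_gap: 1.001
gripper_force: 0.0
```

Call:
{"api": "apply_moves", "payload": {
  "claw": [1, 1, 1, 1, 1],
  "travel": [
    [0.036, -0.031, -0.006],
    [0.072, -0.062, -0.012],
    [0.108, -0.093, -0.018],
    [0.145, -0.124, -0.022],
    [0.181, -0.155, -0.022]
  ],
  "turn": [
    [0, 0, 0.03],
    [0, 0, 0.06],
    [0, 0, 0.095],
    [0, 0, 0.095],
    [0, 0, 0.095]
  ]
}}

```text
t: 1.77
tcp_pos: [0.5798, 0.1314, 0.3022]
tool_rot: [0.998, 0.07, 0.0, 0.0]
force: [1.3, -1.2, 0.7]
finger_gap: 0.996
gripper_force: 0.0
```

```bash
python3 - <<'E'
from h import *
snap('wrist','w1.png');snap('top','top2.png')
s=manip.sense();print(s['t'],s['tcp_pos'],s['tool_rot'],s['q'])
E
```

```text
1.8667 [0.58062966 0.13429113 0.30132613] [ 9.97329297e-01  7.30229276e-02  9.04420449e-04 -1.05208010e-03] [0.03884265 0.41591888 1.42372644 0.0022466  1.30021224 1.46286424]
```

View pics/w1.png

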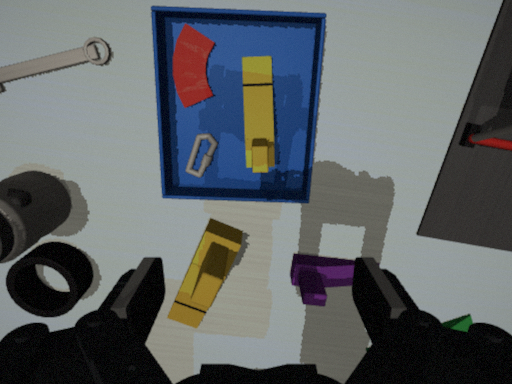

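The wrist view shows the wedge in the tray with thin end at (257,57), black line at (258,85), grip at (260,150). The tray walls are clear of it, and the larger yellow sits outside at (205,270).

```bash
cat > m3.py <<'E'
from h import *
s=dict(np.load('pics/wrist.npz'));P=cloud(s);h=cv2.cvtColor(s['pixels'],cv2.COLOR_RGB2HSV)
m=cv2.inRange(h,(20,100,40),(34,255,255));m[:,:235]=0;m[:,285:]=0;m[:45]=0;m[190:]=0
C=[];W=[]
for v in range(60,134):
    u=np.where(m[v])[0]
    if len(u)<20: continue
    z=np.median(P[v,u,2]);a=ray(s,u.min()-.5,v,z);b=ray(s,u.max()+.5,v,z);C.append((a+b)/2);W.append(np.hypot(*(a-b)[:2]))
C=np.array(C);f=cv2.fitLine(np.float32(C[:,:2]),cv2.DIST_HUBER,0,.01,.01).ravel();d=f[:2]*np.sign(f[0])
print('yaw',np.degrees(np.arctan2(d[1],d[0])),'width',np.median(W),C[0],C[-1])
v0=np.where(m[:,250:265].any(1))[0].min();n=ray(s,257,v0-.5,.008);print('nose',n,'v',v0)
o=f[2:]+d*(((n[:2]-f[2:])@d)-.110);print('origin from nose',o)
sel=(m>0)&(P[...,2]>.082)&(P[...,2]<.1);v,u=np.where(sel);q=np.float32([ray(s,a,b,.091)[:2]*1000 for a,b in zip(u,v)]);r=cv2.minAreaRect(q);print('grip',r,np.median(P[sel][:,2]))
# bar line / black line
E
python3 m3.py
```

```text
yaw 10.217586 width 0.035690353609247945 [0.68562865 0.14938913 0.0088757 ] [0.60164944 0.1344246  0.03402278]
nose [0.68970519 0.14934503 0.008     ] v 57
origin from nose [0.58131009 0.13060678]
grip ((582.4586791992188, 130.73094177246094), (30.017913818359375, 17.564477920532227), 8.041295051574707) 0.09046366668997732
```

Call:
{"api": "apply_moves", "payload": {
  "claw": [0, 0, 0, 0, 0],
  "travel": [
    [0.003, -0.001, 0.05],
    [0.003, -0.001, 0.1],
    [0.003, -0.001, 0.15],
    [0.003, -0.001, 0.18],
    [0.003, -0.001, 0.19]
  ],
  "turn": [
    [0, 0, -0.008],
    [0, 0, -0.008],
    [0, 0, -0.008],
    [0, 0, -0.008],
    [0, 0, -0.008]
  ]
}}

```text
t: 2.28
tcp_pos: [0.5774, 0.1296, 0.1448]
tool_rot: [0.997, 0.082, -0.005, -0.0]
force: [-0.4, -0.5, -0.3]
finger_gap: 0.497
gripper_force: 0.0
```

```bash
python3 - <<'E'
from h import *
for i in range(4):
    manip.snapshot('wrist');s=manip.sense();print(s['t'],s['tcp_pos'].round(4) if hasattr(s['tcp_pos'],'round') else s['tcp_pos'],s['tool_rot'],s['finger_gap'])
E
```

```text
2.3333 [0.5782 0.1297 0.1455] [ 9.96594472e-01  8.23326211e-02 -4.55856019e-03 -1.33003562e-04] 0.49680062221687143
2.3833 [0.58   0.1298 0.1479] [ 9.96597081e-01  8.23922480e-02 -2.40292450e-03 -4.04930283e-05] 0.4960291545773463
2.4333 [0.5816 0.13   0.1498] [ 9.96597900e-01  8.24171094e-02 -2.08333812e-04  5.79934789e-05] 0.4971828323015464
2.4833 [0.5826 0.1301 0.1511] [9.96593999e-01 8.24542547e-02 1.29835676e-03 1.03020238e-04] 0.5018513381841998
```

Call:
{"api": "apply_moves", "payload": {
  "claw": [0, 0, 0, 0, 0],
  "travel": [
    [0, 0, 0.03],
    [0, 0, 0.06],
    [0, 0, 0.09],
    [0, 0, 0.11],
    [0, 0, 0.1225]
  ],
  "turn": [
    [0, 0, 0],
    [0, 0, 0],
    [0, 0, 0],
    [0, 0, 0],
    [0, 0, 0]
  ]
}}

```text
t: 2.9
tcp_pos: [0.5825, 0.1303, 0.0523]
tool_rot: [0.997, 0.083, 0.001, 0.0]
force: [-0.2, 0.5, 0.1]
finger_gap: 0.499
gripper_force: 0.0
```

Call:
{"api": "apply_moves", "payload": {
  "claw": [0, 0, -1, -1, -1],
  "travel": [
    [0, 0, 0],
    [0, 0, 0],
    [0, 0, 0],
    [0, 0, 0],
    [0, 0, 0]
  ],
  "turn": [
    [0, 0, 0],
    [0, 0, 0],
    [0, 0, 0],
    [0, 0, 0],
    [0, 0, 0]
  ],
  "newtons": 60
}}

```text
t: 3.32
tcp_pos: [0.5828, 0.1305, 0.0535]
tool_rot: [0.997, 0.083, 0.002, 0.0]
force: [0.6, -0.3, 4.5]
finger_gap: 0.202
gripper_force: 59.1
```

Call:
{"api": "apply_moves", "payload": {
  "claw": [-1, -1, -1, -1],
  "travel": [
    [0, 0, 0],
    [0, 0, 0],
    [0, 0, 0],
    [0, 0, 0]
  ],
  "turn": [
    [0, 0, 0],
    [0, 0, 0],
    [0, 0, 0],
    [0, 0, 0]
  ]
}}

```text
t: 3.65
tcp_pos: [0.5829, 0.1305, 0.0535]
tool_rot: [0.997, 0.083, 0.002, 0.0]
force: [0.0, -0.7, 6.5]
finger_gap: 0.204
gripper_force: 59.3
```

Call:
{"api": "apply_moves", "payload": {
  "claw": [-1, -1, -1, -1, -1],
  "travel": [
    [0, 0, -0.02],
    [0, 0, -0.06],
    [0, 0, -0.1],
    [0, 0, -0.15],
    [0, 0, -0.1875]
  ],
  "turn": [
    [0, 0, 0],
    [0, 0, 0],
    [0, 0, 0],
    [0, 0, 0],
    [0, 0, 0]
  ]
}}

```text
t: 4.07
tcp_pos: [0.5817, 0.1306, 0.2044]
tool_rot: [0.997, 0.083, 0.001, -0.0]
force: [0.6, -0.3, -0.0]
finger_gap: 0.209
gripper_force: 58.5
```

Call:
{"api": "apply_moves", "payload": {
  "claw": [-1, -1, -1, -1, -1],
  "travel": [
    [-0.02, 0.023, 0],
    [-0.05, 0.057, 0],
    [-0.085, 0.1, 0],
    [-0.12, 0.137, 0],
    [-0.14, 0.16, 0]
  ],
  "turn": [
    [0, 0, 0],
    [0, 0, 0],
    [0, 0, 0],
    [0, 0, 0],
    [0, 0, 0]
  ]
}}

```text
t: 4.48
tcp_pos: [0.489, -0.016, 0.2018]
tool_rot: [0.997, 0.082, -0.001, 0.0]
force: [-0.5, -0.1, -0.9]
finger_gap: 0.205
gripper_force: 58.6
```

Call:
{"api": "apply_moves", "payload": {
  "claw": [-1, -1, -1, -1, -1],
  "travel": [
    [-0.012, 0.045, 0],
    [-0.025, 0.09, 0],
    [-0.038, 0.135, 0],
    [-0.05, 0.18, 0],
    [-0.062, 0.223, 0]
  ],
  "turn": [
    [0, 0, 0.02],
    [0, 0, 0.04],
    [0, 0, 0.06],
    [0, 0, 0.067],
    [0, 0, 0.067]
  ]
}}

```text
t: 4.9
tcp_pos: [0.4718, -0.2001, 0.202]
tool_rot: [1.0, -0.023, 0.0, 0.0]
force: [0.7, 0.9, -0.6]
finger_gap: 0.202
gripper_force: 58.7
```

Call:
{"api": "apply_moves", "payload": {
  "claw": [-1, -1, -1],
  "travel": [
    [0, 0, 0],
    [0, 0, 0],
    [0, 0, 0]
  ],
  "turn": [
    [0, 0, 0],
    [0, 0, 0],
    [0, 0, 0]
  ]
}}

```text
t: 5.15
tcp_pos: [0.4718, -0.1978, 0.2015]
tool_rot: [1.0, -0.023, -0.001, -0.001]
force: [0.2, -0.2, -1.6]
finger_gap: 0.208
gripper_force: 59.0
```

```bash
python3 - <<'E'
from h import *
snap('wrist','w2.png');snap('scene','scene2.png')
for i in range(3):
    snap('top','top3.png');s=manip.sense();print(s['t'],s['tcp_pos'],s['tool_rot'],s['q'],s['force'],s['finger_gap'])
E
```

```text
5.3 [ 0.47225693 -0.19670647  0.20165351] [ 9.99768071e-01 -2.15295459e-02 -3.64780782e-04 -3.86362872e-04] [-6.13520794e-01  4.17493094e-01  1.74561706e+00  2.82003574e-04
  9.79519125e-01  1.00018064e+00] [-0.13866975 -0.60191023 -0.76352023] 0.20309250940763673
5.35 [ 0.47241805 -0.19681199  0.20168355] [ 9.99769837e-01 -2.14508438e-02 -2.59516378e-04 -2.58853159e-04] [-6.13451881e-01  4.17578065e-01  1.74533926e+00  1.68612228e-04
  9.79394932e-01  1.00015537e+00] [-0.40011015  0.3551995  -1.80335195] 0.20217787648760024
5.4 [ 0.47251035 -0.19694859  0.20171838] [ 9.99769987e-01 -2.14453881e-02 -1.95160046e-04 -1.76595659e-04] [-6.13530614e-01  4.17632297e-01  1.74510214e+00  9.06301878e-05
  9.79379209e-01  1.00010923e+00] [ 0.2327264   0.21646511 -0.91534517] 0.20534354264351445
```

View pics/w2.png

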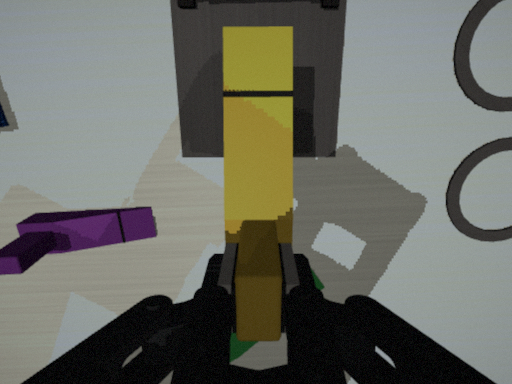

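The wrist view shows the wedge held straight, thin end at (258,27) and line at (258,93), with the plate's edges at columns 175–345, its front edge at row 157 and the feet at (188,3) and (330,3). I'll measure the plate and held wedge from it.

```bash
cat > m4.py <<'E'
from h import *
s=dict(np.load('pics/wrist.npz'));P=cloud(s);hs=cv2.cvtColor(s['pixels'],cv2.COLOR_RGB2HSV)
def fl(n,p):
    f=cv2.fitLine(np.float32(p)[:,:2],cv2.DIST_HUBER,0,.01,.01).ravel();print(n,f.round(4),np.degrees(np.arctan(f[1]/f[0])).round(2),np.degrees(np.arctan2(f[1],f[0])).round(2));return f
g=(hs[...,2]<110)&(abs(P[...,2]-.005)<.012)
L=[];R=[];F=[]
for v in range(20,145):
    u=np.where(g[v,165:215])[0]; L.append(ray(s,165+u.min()-.5,v,.005)) if len(u) else 0
    u=np.where(g[v,300:352])[0]; R.append(ray(s,300+u.max()+.5,v,.005)) if len(u) else 0
for u in list(range(190,218))+list(range(300,330)):
    v=np.where(g[120:168,u])[0]; F.append(ray(s,u,120+v.max()+.5,.005)) if len(v) else 0
l=fl('L',L);r=fl('R',R);fl('F',F)
for x in (.48,.55): print('mid y at',x,[(a[3]+(x-a[2])*a[1]/a[0]) for a in(l,r)])
m=cv2.inRange(hs,(18,100,40),(36,255,255));m[:,:210]=0;m[:,310:]=0
C=[];W=[]
for v in range(32,200):
    u=np.where(m[v])[0]
    if len(u)<40: continue
    z=np.median(P[v,u,2]);a=ray(s,u.min()-.5,v,z);b=ray(s,u.max()+.5,v,z);C.append((a+b)/2);W.append(np.hypot(*(a-b)[:2]))
f=fl('wedge',C);print('w',np.median(W))
v0=np.where(m[:,240:275].any(1))[0].min();z=np.median(P[v0+1:v0+4,235:280,2]);print('nose',ray(s,258,v0-.5,z),C[-1])
for nm in('top','scene'):
    s=dict(np.load(f'pics/{nm}.npz'));hs=cv2.cvtColor(s['pixels'],cv2.COLOR_RGB2HSV)
    m=cv2.inRange(hs,(0,110,40),(8,255,255))|cv2.inRange(hs,(172,110,40),(180,255,255))
    if nm=='top':
        m[:,:295]=0;m[:,355:]=0;m[:140]=0;m[160:]=0
        for z in(.019,.022):
            fl(f'bar{z}',[ray(s,a,b,z) for b,a in zip(*np.where(m>0))])
E
python3 m4.py
```

```text
L [ 0.999  -0.0442  0.5556 -0.1205] -2.53 -2.53
R [ 0.9991 -0.0426  0.5483 -0.2798] -2.44 -2.44
F [ 0.1444  0.9895  0.4732 -0.1998] 81.7 81.7
mid y at 0.48 [np.float32(-0.11719404), np.float32(-0.27693367)]
mid y at 0.55 [np.float32(-0.12028787), np.float32(-0.27992165)]
wedge [ 0.9992 -0.0412  0.5366 -0.1995] -2.36 -2.36
w 0.036410831490314384
nose [ 0.58090995 -0.20158456  0.15522772] [ 0.49560356 -0.19768985  0.18110299]
bar0.019 [ 0.0381  0.9993  0.6279 -0.203 ] 87.82 87.82
bar0.022 [ 0.0381  0.9993  0.6274 -0.2026] 87.82 87.82
```

Call:
{"api": "apply_moves", "payload": {
  "claw": [-1, -1, -1, -1, -1],
  "travel": [
    [0, 0, 0.045],
    [0, 0, 0.09],
    [0, 0, 0.13],
    [0, 0, 0.16],
    [0, 0, 0.175]
  ],
  "turn": [
    [0, 0, 0],
    [0, 0, 0],
    [0, 0, 0],
    [0, 0, 0],
    [0, 0, 0]
  ]
}}

```text
t: 5.82
tcp_pos: [0.4713, -0.1965, 0.0589]
tool_rot: [1.0, -0.022, -0.002, -0.001]
force: [0.4, 0.1, -1.7]
finger_gap: 0.203
gripper_force: 59.0
```

Call:
{"api": "apply_moves", "payload": {
  "claw": [-1, -1, -1, -1, -1],
  "travel": [
    [0, 0, 0.004],
    [0.01, 0, 0.0075],
    [0.02, 0, 0.0075],
    [0.03, 0, 0.0075],
    [0.0375, 0, 0.0075]
  ],
  "turn": [
    [0, 0, 0],
    [0, 0, 0],
    [0, 0, 0],
    [0, 0, 0],
    [0, 0, 0]
  ]
}}

```text
t: 6.23
tcp_pos: [0.5051, -0.2005, 0.0571]
tool_rot: [1.0, -0.022, 0.002, 0.001]
force: [-0.5, 0.2, -0.6]
finger_gap: 0.207
gripper_force: 59.0
```

Call:
{"api": "apply_moves", "payload": {
  "claw": [-1, -1, -1, -1, -1],
  "travel": [
    [0, 0, 0],
    [0, 0, 0],
    [0, 0, 0.001],
    [0, 0, 0.002],
    [0, 0, 0.003]
  ],
  "turn": [
    [0, 0, 0],
    [0, 0, 0],
    [0, 0, 0],
    [0, 0, 0],
    [0, 0, 0]
  ]
}}

```text
t: 6.65
tcp_pos: [0.5019, -0.1996, 0.0534]
tool_rot: [1.0, -0.023, -0.0, -0.0]
force: [-2.1, -0.5, 13.6]
finger_gap: 0.197
gripper_force: 61.3
```

```bash
python3 - <<'E'
from h import *
snap('scene','scene3.png');snap('top');snap('wrist','w3.png')
for i in range(4):
    manip.snapshot('top');s=manip.sense();print(s['t'],s['tcp_pos'],s['tool_rot'],s['force'],s['ft_torque'])
im=cv2.imread('pics/scene3.png')[170:330,120:280]
w=cv2.imread('pics/w3.png')
cv2.imwrite('pics/c3.png',np.hstack([cv2.resize(im,(384,384)),w[:, 56:456]]))
E
```

```text
6.85 [ 0.50192226 -0.19962089  0.0535297 ] [ 9.99744771e-01 -2.25883956e-02 -3.57500415e-04 -1.71277832e-04] [-2.56261748  0.69925118  4.56089843] [0.09900354 0.03021093 0.03107975]
6.9 [ 0.50192537 -0.19964226  0.05353315] [ 9.99744825e-01 -2.25856055e-02 -3.88980957e-04 -1.56717298e-04] [-2.73424428  0.91244205  4.28081244] [0.04828366 0.13168684 0.00684628]
6.95 [ 0.50193982 -0.19964029  0.05351502] [ 9.99745573e-01 -2.25522275e-02 -4.05866521e-04 -1.48892583e-04] [-2.94101758  0.22180689  5.17782163] [-0.01207945  0.13326518  0.02979162]
7.0 [ 0.5019543  -0.19963761  0.0535123 ] [ 9.99746679e-01 -2.25030995e-02 -4.11877594e-04 -1.33997853e-04] [-3.18821054 -0.45945726  4.40963917] [ 0.04751143  0.21491199 -0.02859406]
```

View pics/c3.png

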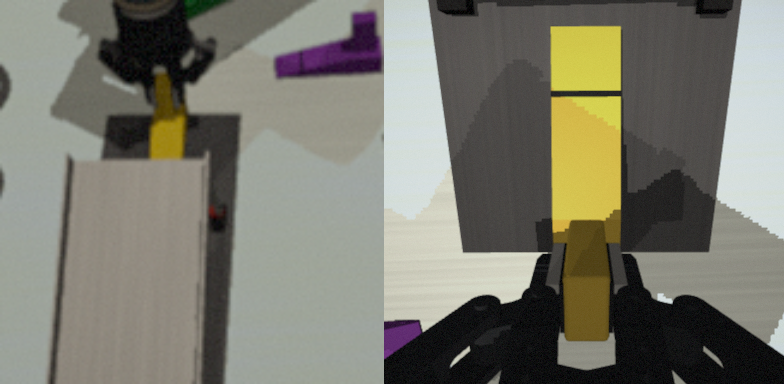

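Wedge lies flat and centred: thin end at crop (586,27), feet at (458,4) and (713,4). The second half of the push will be checked against chute height from depth.

```bash
cp pics/top.npz pics/top0.npz; cp pics/scene.npz pics/scene0.npz; cat > lift.py <<'E'
from h import *
import sys
a,b=.6279,-.2035;y=np.radians(-2.48);c,s_=np.cos(y),np.sin(y)
for n in('top','scene'):
    s0=dict(np.load(f'pics/{n}0.npz'));P0=cloud(s0)
    s1=[snap(n)['depth'] for _ in range(3)];s=snap(n)
    d=np.median(np.array(s1+[s['depth']]),0)
    X=(P0[...,0]-a)*c+(P0[...,1]-b)*s_;Y=-(P0[...,0]-a)*s_+(P0[...,1]-b)*c
    m=(X>0)&(X<200)&(X<.2)&(abs(Y)<.05)&(P0[...,2]>.06)&(P0[...,2]<.2)&(s0['depth']>0)&(d>0)
    # vertical change of the surface at fixed pixel; slope-corrected: dz = dd along ray . n / n_z
    p=P0[m];A=np.c_[p[:,:2],np.ones(len(p))];k,*_=np.linalg.lstsq(A,p[:,2],rcond=None)
    P1=cloud(dict(s,depth=d))[m];e=P1[:,2]-P1[:,:2]@k[:2]-k[2]
    x=X[m];G=(.27-x)/.27;ok=abs(e)<.015
    print(n,m.sum(),'lift at bar mm',1000*(e[ok]*G[ok]).sum()/(G[ok]**2).sum(),'res',1000*np.std(e[ok]))
st=manip.sense();R=st['tcp_pos']
print(st['t'],R,st['tool_rot'],np.round(st['force'],1),'advance past',((R[0]-a)*c+(R[1]-b)*s_+.110)*1000)
E
python3 lift.py
```

```text
top 1491 lift at bar mm 0.016988947361064037 res 1.6802984427394136
scene 3218 lift at bar mm -0.027706992485962093 res 1.2035837151671736
7.4 [ 0.50193177 -0.19962046  0.05351708] [ 9.99747265e-01 -2.24760100e-02 -4.66269364e-04 -1.30858917e-04] [-4.2 -0.3  5. ] advance past -16.018119452479453
```

Call:
{"api": "apply_moves", "payload": {
  "claw": [-1, -1, -1, -1, -1],
  "travel": [
    [0.007, 0, 0],
    [0.014, 0, 0],
    [0.021, 0, 0],
    [0.028, 0, 0],
    [0.035, 0, 0]
  ],
  "turn": [
    [0, 0, 0],
    [0, 0, 0],
    [0, 0, 0],
    [0, 0, 0],
    [0, 0, 0]
  ]
}}

```text
t: 7.82
tcp_pos: [0.5303, -0.201, 0.0535]
tool_rot: [1.0, -0.022, -0.001, -0.0]
force: [-4.3, -0.1, 5.9]
finger_gap: 0.2
gripper_force: 60.0
```

Call:
{"api": "apply_moves", "payload": {
  "claw": [-1, -1, -1, -1],
  "travel": [
    [0.003, 0, 0],
    [0.006, 0, 0],
    [0.009, 0, 0],
    [0.01, 0, 0]
  ],
  "turn": [
    [0, 0, 0],
    [0, 0, 0],
    [0, 0, 0],
    [0, 0, 0]
  ]
}}

```text
t: 8.15
tcp_pos: [0.5363, -0.201, 0.0537]
tool_rot: [1.0, -0.022, -0.003, -0.0]
force: [-11.5, -1.7, 12.0]
finger_gap: 0.205
gripper_force: 60.9
```

```bash
python3 lift.py
```

```text
top 1491 lift at bar mm -0.01039606323369555 res 1.71868068347464
scene 3218 lift at bar mm -0.06895219013773603 res 1.2224571763375083
8.55 [ 0.53627338 -0.20107675  0.05364952] [ 9.99749080e-01 -2.22849687e-02 -2.22072497e-03 -4.73927929e-04] [-9.1 -1.6 10.5] advance past 18.354340046676977
```

Call:
{"api": "apply_moves", "payload": {
  "claw": [-1, -1, -1, -1, -1],
  "travel": [
    [0.002, 0, 0],
    [0.004, 0, 0],
    [0.006, 0, 0],
    [0.008, 0, 0],
    [0.008, 0, 0]
  ],
  "turn": [
    [0, 0, 0],
    [0, 0, 0],
    [0, 0, 0],
    [0, 0, 0],
    [0, 0, 0]
  ],
  "newtons": 90
}}

```text
t: 8.97
tcp_pos: [0.5374, -0.2003, 0.0544]
tool_rot: [1.0, -0.022, -0.008, -0.002]
force: [-21.3, -1.7, 22.5]
finger_gap: 0.198
gripper_force: 91.0
```

```bash
python3 lift.py
```

```text
top 1491 lift at bar mm 0.22502449763914745 res 1.6181351499079848
scene 3218 lift at bar mm 0.2484144555847141 res 1.1786688688397255
9.3667 [ 0.53742282 -0.20026029  0.05433694] [ 0.99973147 -0.02185806 -0.00746822 -0.00185418] [-21.1  -2.2  23. ] advance past 19.467382558193872
```

Call:
{"api": "apply_moves", "payload": {
  "claw": [-1, -1, -1, -1],
  "travel": [
    [0, 0, -0.0005],
    [0, 0, -0.001],
    [0, 0, -0.001],
    [0, 0, -0.001]
  ],
  "turn": [
    [0, 0.002, 0],
    [0, 0.004, 0],
    [0, 0.005, 0],
    [0, 0.005, 0]
  ]
}}

```text
t: 9.7
tcp_pos: [0.5384, -0.1997, 0.0535]
tool_rot: [1.0, -0.022, 0.001, -0.002]
force: [-14.0, -0.9, 12.2]
finger_gap: 0.201
gripper_force: 89.3
```

```bash
python3 lift.py
```

```text
top 1491 lift at bar mm 0.7474036776005453 res 1.6281543003031094
scene 3218 lift at bar mm 0.5545931341642436 res 1.188649615325365
10.1 [ 0.53837779 -0.19965549  0.05354128] [ 9.99759131e-01 -2.18234106e-02  8.54438879e-04 -2.16518662e-03] [-14.9  -0.7  11.1] advance past 20.395285327076643
```

Call:
{"api": "apply_moves", "payload": {
  "claw": [-1, -1, -1, -1, -1],
  "travel": [
    [0, 0, -0.001],
    [0.001, 0, -0.0015],
    [0.002, 0, -0.0015],
    [0.003, 0, -0.0015],
    [0.003, 0, -0.0015]
  ],
  "turn": [
    [0, 0, 0],
    [0, 0.001, 0],
    [0, 0.001, 0],
    [0, 0.001, 0],
    [0, 0.001, 0]
  ]
}}

```text
t: 10.52
tcp_pos: [0.5408, -0.1991, 0.0536]
tool_rot: [1.0, -0.022, 0.002, -0.003]
force: [-11.7, -0.5, 5.0]
finger_gap: 0.2
gripper_force: 88.6
```

```bash
python3 lift.py
```

```text
top 1491 lift at bar mm 1.5740569180708897 res 1.719456090326362
scene 3218 lift at bar mm 1.4120773278849672 res 1.195275073764457
10.9167 [ 0.54079612 -0.1990875   0.05362992] [ 0.99975685 -0.0217746   0.00213626 -0.00274633] [-11.3   0.    5. ] advance past 22.786767092627933
```

Call:
{"api": "apply_moves", "payload": {
  "claw": [-1, -1, -1, -1, -1],
  "travel": [
    [0.002, 0, 0],
    [0.004, 0, -0.0003],
    [0.006, 0, -0.0005],
    [0.008, 0, -0.0005],
    [0.008, 0, -0.0005]
  ],
  "turn": [
    [0, 0, 0],
    [0, 0, 0],
    [0, 0.001, 0],
    [0, 0.001, 0],
    [0, 0.001, 0]
  ]
}}

```text
t: 11.33
tcp_pos: [0.5478, -0.1993, 0.0536]
tool_rot: [1.0, -0.022, 0.004, -0.003]
force: [-8.7, 0.6, 0.7]
finger_gap: 0.198
gripper_force: 88.1
```

```bash
python3 lift.py
```

```text
top 1491 lift at bar mm 4.182703678057846 res 1.8195290558260593
scene 3218 lift at bar mm 3.997988887508178 res 1.4377101011588937
11.7333 [ 0.54782534 -0.19927878  0.05360433] [ 0.999751   -0.02175289  0.00414508 -0.00274948] [-8.9  1.6  1. ] advance past 29.817681288103206
```

Call:
{"api": "apply_moves", "payload": {
  "claw": [-1, -1, -1, -1, -1],
  "travel": [
    [0.001, 0, 0],
    [0.002, 0, 0],
    [0.003, 0, 0],
    [0.004, 0, 0.0003],
    [0.004, 0, 0.0003]
  ],
  "turn": [
    [0, 0, 0],
    [0, 0, 0],
    [0, -0.001, 0],
    [0, -0.002, 0],
    [0, -0.002, 0]
  ]
}}

```text
t: 12.15
tcp_pos: [0.5504, -0.1993, 0.0539]
tool_rot: [1.0, -0.022, 0.0, -0.003]
force: [-11.2, 1.9, 4.7]
finger_gap: 0.202
gripper_force: 88.9
```

```bash
python3 lift.py; python3 - <<'E'
from h import *
s=snap('wrist','w4.png');b=cv2.imread('pics/w4.png')
t=manip.snapshot('scene')['pixels'][170:330,120:280,::-1]
cv2.imwrite('pics/c4.png',np.hstack([b[:,56:456],cv2.resize(t,(384,384))]))
E
```

```text
top 1491 lift at bar mm 5.144039132109486 res 1.804114543245068
scene 3218 lift at bar mm 4.935551702674285 res 1.5072517336235889
12.55 [ 0.5504427  -0.19930147  0.05385227] [ 9.99759985e-01 -2.17078411e-02  5.67008465e-04 -2.90190178e-03] [-11.6   1.3   4.2] advance past 32.43357318347409
```

View pics/c4.png

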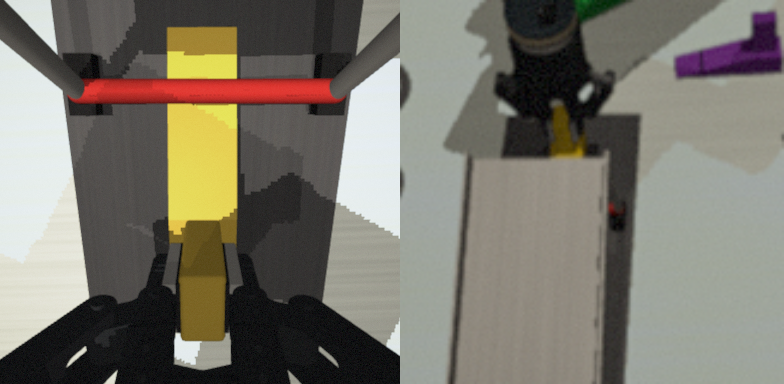

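The wrist view shows the red bar at row 91, right over the hidden black line. The wedge is centred at column 203 between feet at 84 and 332. Lift measures about 5.0 mm and advance about 32 mm, the wedge is level, and forces are steady.

```bash
python3 -c "
from h import *
s=manip.sense();print(s['t'],s['tcp_pos'],abs(s['qd']).max());print(manip.sign_off())"
```

```text
12.65 [ 0.55045435 -0.1992858   0.05385388] 0.00131290946653044
the job is handed in; nothing more can be done
None
```

The yellow wedge is under the crossbar with the chute's feet about 5 mm clear of the plate, still gripped and carrying the chute's weight; I handed it in at 12.65 s.

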